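# Unlock the filter slide and click it into place before the light sensor

### The job

Slide the red transport lock knob of the filter stage away from the rail to its end stop. Then take the filter carriage by its orange tab and slide it along the rail until the spring ball in front of the sensor drops into the carriage's notch; do not run on into the far end of the rail. Finish there with the fingers still gripping the orange tab and the ball seated in the notch, and leave the bottle, tape roll, carton and cap at the sides of the table where they are.

Things in the scene. Friction and masses are not known exactly. Their poses are not given: they have to be found in the camera images.
- stage: filter stage, fixed: dark steel plate 170 x 300 x 12 mm with a steel rail. Origin at table height under the rail's middle; y runs along the rail, x across it from the rail to the sensor and the lock (away from the robot); the plate spans x = -40 to +130 mm. The rail's parking end is at +y (robot's left).
- filter_tab (a point): centre of the carriage's orange grip tab: 10 mm thick across the rail, 28 mm along it, 29 mm high, this point 92 mm and its top 106 mm over the table; pinch it across the rail. Below 77 mm: black filter frame 6 x 50 mm, then the grey carriage 36 x 80 mm, top 41 mm. The notch for the ball, 12 mm wide, is in the carriage's sensor side, level with the tab's middle along the rail.
- carriage (a joint): travel of the filter carriage along the rail in m: 0 = parked at the +y end (left), growing as it slides towards stage -y (right), 0.145 = far end stop. Slides with about 1 to 2 N. While the lock bolt is in, it can move only some 2 mm.
- lock_knob (a point): red knob of the transport lock, 14 mm (stage x) by 18 mm (stage y), free from 58 to 90 mm over the table; this point is on its axis at 76 mm. It slides along stage +x, away from the rail, in an aluminium guide (top 38 mm over the table). Sensor and tab are near: open the fingers only as far as needed.
- lock (a joint): travel of the transport lock in m: 0 = bolt fully in the carriage, 0.025 = end stop, bolt fully out (it clears the carriage from about 0.019). Takes about 2 to 3 N and stays where it is left.
- lens (a point): front of the lens of the white sensor, 59 mm over the table, 63 mm from the rail's middle line. The sensor stands anywhere along part of the rail. Under the lens a brass ball plunger points at the rail; it is set by hand, so the ball sits up to 6 mm to either side of the lens along the rail and has to be felt. The ball is in the notch when the tab's middle is opposite the ball.
- sensor: white light sensor, 50 x 56 mm, its top 87 mm over the table, fixed; origin under its middle, 12 mm over the table, 32 mm behind the lens front; axes as the stage's.
- index_ball (a joint): how far the ball is pressed in, m: about 0 = out (free, or seated in the notch: under 0.0016), 0.0025 = on the carriage's flat side. The carriage's leading 16 mm ramp presses it in (1 to 2 N), then 16 mm of flat, then the notch: within 6 mm of centre it pulls to the centre with up to 6 N and past it resists as much. Let go within 4 mm of centre, the carriage is drawn onto it.
- bottle_yellow: loose glass bottle with blue cap, 56 mm wide, 99 mm high, bystander; origin under its middle
- tape: loose blue tape roll lying flat, 62 mm wide, 25 mm high, bystander; origin under its middle
- slide_carton: loose blue carton 62 x 86 x 24 mm, bystander; origin under its middle
- cap: loose blue bottle cap, 51 mm wide, 27 mm high, bystander; origin under its middle

How it is judged (in metres and radians):
On the way, in this order (a step that is already met when the one before it is completed fails the run):
1. the lock is at its end stop while the carriage is still parked (value of joint lock above 0.022 m and value of joint carriage below 0.006 m), for 0.2 s.
2. the fingers slide the carriage off its parking place (value of joint carriage above 0.02 m and contact force between the fingers and carriage above 1 N), for 0.1 s.
At the end, for the whole second after the job is handed in: The lock is within 3 mm of its end stop, the carriage rests before the sensor (within 12 mm of the lens) with the ball in the notch (pressed in less than 1.6 mm, which is the notch within about 2 mm of the ball), and the fingers still grip the tab with more than 3 N (value of joint lock above 0.022 m and value of joint index_ball below 0.0016 m and y of filter_tab in the frame of sensor between -0.012 and 0.012 m and velocity of joint carriage between -0.01 and 0.01 m/s and distance between the grasp point and filter_tab below 0.03 m and contact force between the fingers and carriage above 3 N); the arm keeps its last pose, push and grip.
It fails at once if the carriage runs into the far end of the rail (value of joint carriage above 0.141 m).
It fails at once if a bystander is moved by more than 20 mm (distance of any of bottle_yellow, tape, slide_carton, cap from where it was at the start of the episode above 0.02 m).
It also fails if it takes over 54 s, if anything falls off the work surface, if the arm or the gripper's body presses on something with over 40 N, if the wrist force passes 120 N, or if a joint passes its speed limit or range.

### The arm

A 6-joint arm with a two-finger parallel gripper is mounted at the origin on a cart in front of the work surface, level with it; the furniture and walls round the work are solid. World frame = base frame: x ahead of the robot, y to its left, z up, the work surface at z = 0. Lengths are in mm, angles in degrees, forces in N, time in s.
With the tool pointing down it reaches from about 300 to 850 mm from the base axis. Payload 4.2 kg.
Tool frame: the origin (TCP) lies midway between the tips of the shut fingers; the grasp point (between the pads) lies env.hold_point_z behind it (env.hold_point_z is the distance from the TCP to the grasp point, in mm); z points along the fingers, y is the line along which they close (so a half turn about z gives the same grasp; the last joint's range is limited). The gripper opens to 91 mm and grips with 3 to 60 N. Pads are 32 mm wide; open, the fingers measure 118 mm over their backs; the gripper's body (76 mm by 178 mm) begins 60 mm behind the grasp point.
Start: joints at [67.953, 18.312, 89.639, -0, 72.044, -1.146], TCP at [205.143, 537.181, 179.876] pointing down, gripper open.
Joint ranges: [-177.97, 177.97], [-48.28, 115.42], [12.27, 149.76], [-77.06, 257.06], [2.81, 150.46], [-146.56, 146.56]. Speed limits (degrees/s): [147.25, 147.25, 180, 180, 180, 180].

### API

Orientations are given as [roll, pitch, yaw] about the fixed x, y, z axes, in that order (R = Rz(yaw) Ry(pitch) Rx(roll)).
In Python, from workcell import env, viewer, spotter gives the robot as it stands.
- The arm moves only by the tool apply_moves, never from a script. Its arguments are lists of equal length, an entry for each row: "delta_pos": the shift along the world's x, y, z normalised to -1 to 1, where 1 is 120 mm, a list of three; "rot": the turn, a rotation vector about the world's x, y, z normalised to -1 to 1, where 1 is 1.5 rad, a list of three; "hand": the opening, from 0 (shut) to 1 (fully open). A call has 1 to 10 rows; each row is the pose to reach, as a shift and turn from the pose commanded when the call began; what a row does not reach only later rows make up. A row lasts 1/12 s, in which the tool goes at most 41.7 mm and 7.16 degrees, less where a joint would pass 70% of its speed; a pose out of reach is approached as far as the arm can. A call with a number of a shift or a turn outside -1 to 1 is refused whole. A call with a gripper value outside its range is refused whole. The fingers move at their own pace and stop on an object; "newtons" is the grip in N (left out, the last holds). Time passes only in rows, so rows that repeat a pose let the fingers close. It gives the time, the measured TCP pose, the force, the opening and the grip force at its end, in the units of the state.
- env.state(): the state, without advancing time (a new reading comes with each control period).
- viewer.grab_frame(name): name is "side" or "top" or "wrist"; returns a dict with "pixels" (480x640x3 uint8, red, green, blue), "camera_matrix" (3x3 intrinsics, pixels), "R" (3x3) and "t" (3): a world point X has camera coordinates R X + t; the wrist camera has in their place "mount" (4x4, takes a point from camera to tool coordinates, whose origin is the TCP and whose axes are the flange's). Camera axes: x right, y down, z forward; pixel columns grow to the right and rows downward; lengths in mm; the calibration is good to about 2 mm. A picture is of the moment at which its call begins: read the wrist's pose just before it. There is no depth.
- env.job_done(): hands the job in; it is judged then, once.
Trained networks look in a picture, given as the dict that the camera call returned (one of the last four; its "shot" number tells which), for a name from the list of things; names that differ only in an ending like _2 or _b are one class to them, and where a whole thing is asked for, a point or a joint stands for the part that bears it (a point fixed in the world has none). Each returns a list of dicts, best first, with "score" (0 to 1); they miss things now and then, are a little off and sometimes report something else, mostly with a low value. They report only what shows in the picture. A call takes as long as a camera call.
- spotter.trace(picture, query): "mask" (480x640 bool, what is visible of it) and "box" ([centre column, centre row, width, height] in pixels, round what is visible of it).
- spotter.landmark_of(picture, query): "position" ([column, row] in pixels: a listed point, or the origin of a listed thing).
The state is a dict: "time_s": time; "qpos": joint angles; "qvel": joint speeds; "effort": joint torques, N m; "ee_pos": TCP position; "ee_rot": TCP orientation; "force": force on the tool from outside, world axes, zero at the start; "torque": the same for the moment, N m; "gripper_width": finger opening in mm; "gripper_force": force on a finger pad.
Only numpy, scipy, OpenCV 4.12 (cv2) and the standard library are available. Lean on these libraries where they do the work, as an engineer would, in place of code of your own. Each camera call takes 0.05 s, during which the arm holds its last target. There are 200 camera calls.

## Working session

There is one attempt and no reset: what is moved stays moved. The work goes in short steps, Python scripts to look and compute and a tool call to move; the robot and the scene stay as the last step left them, time stands still between calls to the robot, and variables do not carry over. Pictures are saved under pics/ and viewed, at most 10 in all, crops included, and the job is handed in when it is done.

Besides the shell and the picture viewer there is one more tool, called after ">>>" as name(argument=value, ...) on one line, values as JSON. apply_moves: Moves the arm, as the interface text tells. Its arguments: {"type":"object","properties":{"delta_pos":{"type":"array"},"rot":{"type":"array"},"hand":{"type":"array"},"newtons":{"type":"number"}},"required":["delta_pos","rot","hand"]}

```bash
mkdir -p pics
cat > h.py <<'E'
from workcell import env, viewer, spotter
import numpy as np, cv2
def ray(f,px):
    K=np.array(f["camera_matrix"],float);d=np.linalg.solve(K,[px[0],px[1],1.])
    R=np.array(f["R"]);t=np.array(f["t"]).ravel()
    return -R.T@t, R.T@d
def atz(f,px,z):
    c,d=ray(f,px); return c+d*(z-c[2])/d[2]
def tri(rs):
    A=np.zeros((3,3));b=np.zeros(3)
    for c,d in rs:
        d=d/np.linalg.norm(d);P=np.eye(3)-np.outer(d,d);A+=P;b+=P@c
    return np.linalg.solve(A,b)
def save(f,n): cv2.imwrite("pics/"+n,cv2.cvtColor(np.ascontiguousarray(f["pixels"]),cv2.COLOR_RGB2BGR))
E
python3 - <<'E'
from h import *
s=env.state();print(s["ee_pos"],s["ee_rot"],s["gripper_width"],env.hold_point_z,s["time_s"])
Z=dict(filter_tab=92,lock_knob=76,lens=59,sensor=12,stage=0,bottle_yellow=0,tape=0,slide_carton=0,cap=0)
fs={n:viewer.grab_frame(n) for n in("top","side")}
for n,f in fs.items(): save(f,n+"0.png")
for k,z in Z.items():
    r=[]
    for n,f in fs.items():
        o=spotter.landmark_of(f,k)
        if o:
            p=o[0]["position"];print(k,n,round(o[0]["score"],2),np.round(p),np.round(atz(f,p,z),1));r.append(ray(f,p))
    if len(r)==2: print("   tri",np.round(tri(r),1))
E
```

```text
[204.90992804 536.64451767 179.02848805] [-1.79899528e+02 -2.35746113e-03  1.59099464e+02] 91.40987660440332 18.8 0.0
filter_tab top 0.77 [338. 238.] [524.  -94.2  92. ]
filter_tab side 0.64 [344. 245.] [527.3 -80.7  92. ]
   tri [520.7 -95.2 101.1]
lock_knob top 0.64 [340. 216.] [594.3 -73.   76. ]
lock_knob side 0.46 [363. 244.] [591.6 -73.9  76. ]
   tri [593.3 -72.7  75.5]
lens top 0.86 [382. 243.] [ 568.1 -209.7   59. ]
lens side 0.97 [376. 269.] [ 578.6 -180.6   59. ]
   tri [ 560.7 -210.8   80.8]
sensor side 0.78 [384. 289.] [ 588.6 -214.    12. ]
stage top 0.61 [356. 263.] [ 509.4 -157.9    0. ]
stage side 0.7 [347. 289.] [ 504.3 -159.6    0. ]
   tri [ 507.4 -157.6   -1.1]
bottle_yellow top 0.81 [214. 235.] [435.6 251.9   0. ]
bottle_yellow side 0.81 [284. 230.] [442.4 236.5   0. ]
   tri [443.4 255.4 -11.3]
tape top 0.83 [456. 296.] [ 521.7 -450.3    0. ]
tape side 0.57 [401. 358.] [ 510.6 -446.2    0. ]
   tri [ 514.5 -448.7    3.8]
slide_carton top 0.87 [174. 194.] [509.4 414.9   0. ]
slide_carton side 0.66 [285. 205.] [502.3 432.2  -0. ]
   tri [500.5 410.   11.7]
cap top 0.9 [421. 335.] [ 380.1 -393.3    0. ]
cap side 0.93 [336. 354.] [ 381.9 -381.8   -0. ]
   tri [ 377.2 -392.4   10.9]
```

Run:
```python
import cv2
a=cv2.imread("pics/top0.png")[150:350,240:480];b=cv2.imread("pics/side0.png")[150:350,240:480]
cv2.imwrite("pics/c0.png",cv2.resize(cv2.vconcat([a,b])[:, :],None,fx=1.5,fy=1.5,interpolation=2) if 0 else cv2.resize(cv2.hconcat([a,b]),(800,334),interpolation=cv2.INTER_CUBIC))
```

```text
(no output)
```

View pics/c0.png

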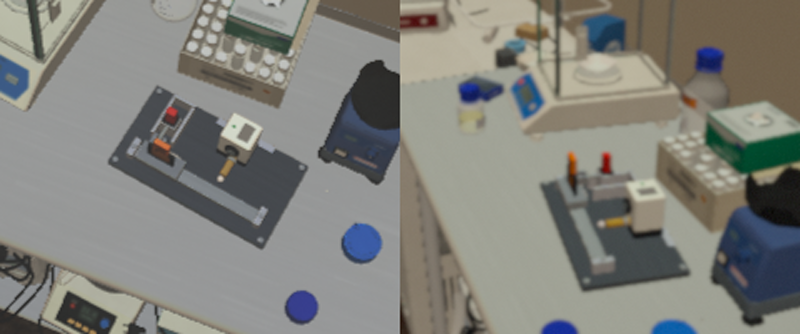

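The top crop (left) shows the plate with the red knob near full-frame (292,218), the orange tab at (288,239) and the sensor at about (312,230). The side view matches. Next I need the plate's yaw.

Run:
```python
from h import *
f=viewer.grab_frame("top")
for n in ("top","side"):
    f=viewer.grab_frame(n)
    o=spotter.trace(f,"stage");m=o[0]["mask"]
    ys,xs=np.nonzero(m);pts=cv2.convexHull(np.c_[xs,ys].astype(np.int32)).reshape(-1,2)
    # plate corners: map hull at z=12
    W=np.array([atz(f,p,12)[:2] for p in pts],np.float32)
    r=cv2.minAreaRect(W);print(n,o[0]["score"],m.sum(),r,np.round(cv2.boxPoints(r)))
    q=cv2.approxPolyDP(pts.reshape(-1,1,2),4,True).reshape(-1,2)
    print([(tuple(p),np.round(atz(f,p,12)[:2])) for p in q])
    for k in("filter_tab","lock_knob","sensor"):
        o=spotter.trace(f,k)
        if o: print(k,o[0]["score"],o[0]["box"])
```

```text
top 0.93 5433 ((553.6078491210938, -166.890380859375), (300.7893981933594, 175.4516143798828), 80.99520874023438) [[ 443. -302.]
 [ 617. -329.]
 [ 664.  -32.]
 [ 491.   -5.]]
[((np.int32(424), np.int32(252)), array([ 607., -326.])), ((np.int32(394), np.int32(297)), array([ 450., -291.])), ((np.int32(307), np.int32(245)), array([502., -11.])), ((np.int32(337), np.int32(203)), array([658., -42.]))]
filter_tab 0.61 [336.3, 244.3, 30.0, 23.8]
lock_knob 0.53 [341.2, 222.7, 18.1, 19.3]
side 0.73 3819 ((561.5515747070312, -127.99755859375), (401.9162902832031, 175.0509033203125), 80.38053894042969) [[ 442. -312.]
 [ 614. -341.]
 [ 681.   56.]
 [ 509.   85.]]
[((np.int32(414), np.int32(314)), array([ 609., -335.])), ((np.int32(350), np.int32(324)), array([ 447., -311.])), ((np.int32(325), np.int32(260)), array([495., -16.])), ((np.int32(342), np.int32(241)), array([587.,  72.])), ((np.int32(365), np.int32(241)), array([655.,  44.])), ((np.int32(381), np.int32(255)), array([663., -53.]))]
filter_tab 0.62 [343.8, 260.4, 17.4, 35.5]
lock_knob 0.48 [363.0, 249.8, 14.2, 16.9]
sensor 0.79 [388.6, 276.6, 27.6, 34.3]
```

>>> apply_moves(delta_pos=[[0.17,-0.87,0.33],[0.17,-0.87,0.33],[0.17,-0.87,0.33],[0.17,-0.87,0.33]], rot=[[0,0,-0.305],[0,0,-0.305],[0,0,-0.305],[0,0,-0.305]], hand=[0.5,0.5,0.5,0.5])

```text
time_s: 1.88
ee_pos: [226.4, 429.2, 222.0]
ee_rot: [179.9, 0.1, 132.4]
force: [-0.0, -0.1, 0.5]
gripper_width: 67.4
gripper_force: 0.0
```

>>> apply_moves(delta_pos=[[0.25,-0.87,0],[0.25,-0.87,0],[0.25,-0.87,0],[0.25,-0.87,0]], rot=[[0,0,-0.305],[0,0,-0.305],[0,0,-0.305],[0,0,-0.305]], hand=[0.5,0.5,0.5,0.5])

```text
time_s: 2.22
ee_pos: [255.8, 324.1, 219.7]
ee_rot: [180.0, 0.1, 106.2]
force: [-0.1, 0.2, 0.0]
gripper_width: 45.8
gripper_force: 0.0
```

>>> apply_moves(delta_pos=[[0.42,-0.87,0],[0.42,-0.87,0],[0.42,-0.87,0],[0.42,-0.87,0]], rot=[[0,0,-0.305],[0,0,-0.305],[0,0,-0.305],[0,0,-0.305]], hand=[0.4,0.4,0.4,0.4])

```text
time_s: 2.55
ee_pos: [307.4, 219.6, 219.7]
ee_rot: [179.9, 0.1, 79.8]
force: [-0.2, 1.2, 0.9]
gripper_width: 36.5
gripper_force: 0.0
```

>>> apply_moves(delta_pos=[[0.5,-0.87,0],[0.5,-0.87,0],[0.5,-0.87,0],[0.5,-0.87,0]], rot=[[0,0,0],[0,0,0],[0,0,0],[0,0,0]], hand=[0.33,0.33,0.33,0.33])

```text
time_s: 2.88
ee_pos: [368.6, 114.8, 219.7]
ee_rot: [179.8, 0.1, 80.1]
force: [-0.5, 0.5, 0.2]
gripper_width: 29.6
gripper_force: 0.0
```

>>> apply_moves(delta_pos=[[0.67,-0.87,0],[0.67,-0.87,0],[0.67,-0.87,0],[0.67,-0.87,0]], rot=[[0,0,0],[0,0,0],[0,0,0],[0,0,0]], hand=[0.33,0.33,0.33,0.33])

```text
time_s: 3.22
ee_pos: [449.8, 11.3, 219.4]
ee_rot: [179.8, 0.1, 80.2]
force: [0.6, -0.5, 0.8]
gripper_width: 30.0
gripper_force: 0.0
```

>>> apply_moves(delta_pos=[[0.83,-0.87,0],[0.83,-0.87,0],[0.83,-0.87,0],[0.83,-0.87,0],[0.83,-0.87,0],[0.83,-0.87,0]], rot=[[0,0,0],[0,0,0],[0,0,0],[0,0,0],[0,0,0],[0,0,0]], hand=[0.33,0.33,0.33,0.33,0.33,0.33])

```text
time_s: 3.72
ee_pos: [545.7, -88.8, 218.8]
ee_rot: [-179.9, -0.0, 80.4]
force: [-0.9, -0.6, 0.3]
gripper_width: 30.1
gripper_force: 0.0
```

```bash
cat >> h.py <<'E'
from scipy.spatial.transform import Rotation as Ro
def wrist():
    s=env.state();f=dict(viewer.grab_frame("wrist"))
    T=np.eye(4);T[:3,:3]=Ro.from_euler("xyz",s["ee_rot"],degrees=True).as_matrix();T[:3,3]=s["ee_pos"]
    M=T@np.array(f["mount"]);g=dict(f);g["R"]=M[:3,:3].T;g["t"]=-M[:3,:3].T@M[:3,3]
    return s,f,g
E
python3 - <<'E'
from h import *
s,f,g=wrist();save(f,"w1.png");print(s["ee_pos"],s["ee_rot"],s["force"])
for k,z in dict(filter_tab=92,lock_knob=76,lens=59,sensor=12,stage=0).items():
    o=spotter.landmark_of(f,k)
    if o: p=o[0]["position"];print(k,o[0]["score"],p,np.round(atz(g,p,z),1))
    o=spotter.trace(f,k)
    if o: print("  box",o[0]["score"],o[0]["box"])
E
```

```text
[545.73717885 -88.82336767 218.79358417] [-1.79889334e+02 -4.50048781e-02  8.03945768e+01] [-0.93581153 -0.56581254  0.27443539]
filter_tab 0.93 [285.7, 235.0] [518.  -92.4  92. ]
  box 0.67 [297.5, 222.2, 45.3, 70.2]
lock_knob 0.6 [355.7, 212.4] [590.3 -84.6  76. ]
  box 0.82 [337.5, 205.5, 57.3, 25.6]
  box 0.52 [377.0, 279.0, 4.0, 11.8]
  box 0.46 [376.9, 278.7, 7.6, 11.0]
stage 0.59 [293.5, 269.0] [ 509.2 -156.8    0. ]
  box 0.81 [331.1, 254.5, 143.2, 212.3]
```

View pics/w1.png

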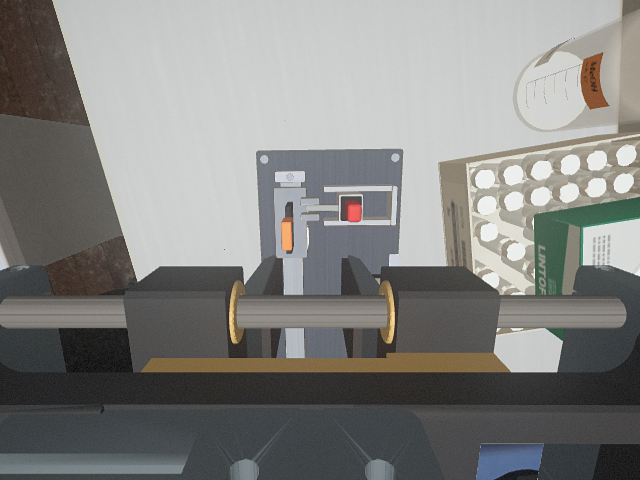

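The wrist view shows the tab at (287,235) and the red knob at (354,212), with the rail vertical, so yaw is right. The cameras disagree on the knob's y position, so I'll check with its red blob.

Run:
```python
from h import *
s,f,g=wrist()
fr={"wrist":g,"top":viewer.grab_frame("top"),"side":viewer.grab_frame("side")}
W={"wrist":(354,212),"top":(340,216),"side":(363,247)}
WT={"wrist":(287,235),"top":(338,240),"side":(344,250)}
for nm,H,Ws in(("knob",((0,6),(174,180)),W),("tab",((7,20),),WT)):
  r=[]
  for n,F in fr.items():
    hsv=cv2.cvtColor(np.ascontiguousarray(F["pixels"]),cv2.COLOR_RGB2HSV)
    m=sum(cv2.inRange(hsv,(a,130,60),(b,255,255)) for a,b in H)
    c,l,st,ce=cv2.connectedComponentsWithStats(m)
    b=min((i for i in range(1,c) if st[i][4]>12),key=lambda i:np.hypot(*(ce[i]-Ws[n])),default=None)
    if b is None: continue
    print(nm,n,st[b],np.round(ce[b],1),[np.round(atz(F,ce[b],z)[:2],1) for z in (76,90,106)])
    r.append(ray(F,ce[b]))
  print(np.round(tri(r),1))
```

```text
knob wrist [345 200  16  21 254] [353.1 211.1] [array([588.3, -83.2]), array([587. , -80.9]), array([585.5, -78.2])]
knob top [343 215   3   8  19] [343.8 218.1] [array([591.7, -85.2]), array([585.4, -86.8]), array([578.3, -88.6])]
knob side [361 242   5  12  48] [363.4 247.4] [array([584.7, -89.8]), array([ 574.1, -111.3]), array([ 562.1, -135.9])]
[589.5 -84.3  73.2]
tab wrist [281 221  11  29 291] [286.  235.1] [array([516.8, -96.3]), array([518.3, -93.4]), array([520.1, -90.1])]
tab top [332 233  10  10  42] [336.9 236.6] [array([532.4, -87.7]), array([526.7, -89.2]), array([520.1, -91. ])]
tab side [341 241   4  20  53] [342.8 249.6] [array([525.6, -78.9]), array([ 516.3, -100.6]), array([ 505.7, -125.5])]
[521.4 -92.1  88.3]
```

>>> apply_moves(delta_pos=[[0.363,0.04,-0.6],[0.363,0.04,-0.6],[0.363,0.04,-0.6],[0.363,0.04,-0.6]], rot=[[0,0,0],[0,0,0],[0,0,0],[0,0,0]], hand=[0.33,0.33,0.33,0.33])

```text
time_s: 4.75
ee_pos: [588.4, -84.1, 144.9]
ee_rot: [-179.7, 0.0, 80.5]
force: [0.2, -0.6, -0.3]
gripper_width: 29.9
gripper_force: 0.0
```

Run:
```python
from h import *
s,f,g=wrist();save(f,"w2.png");print(s["ee_pos"],s["ee_rot"])
```

```text
[588.3820221  -84.1100434  144.88349925] [-1.79664065e+02  5.57761328e-03  8.04815836e+01]
```

View pics/w2.png

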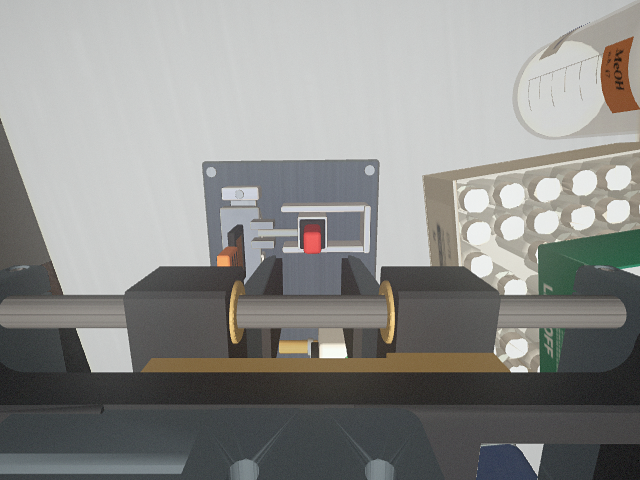

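The knob at (313,240) sits centred between the fingers (inner edges at about 275 and 345), so I'll descend and pinch.

>>> apply_moves(delta_pos=[[0,0,-0.25],[0,0,-0.5],[0,0,-0.74],[0,0,-0.74],[0,0,-0.74]], rot=[[0,0,0],[0,0,0],[0,0,0],[0,0,0],[0,0,0]], hand=[0.33,0.33,0.33,0.33,0.33])

```text
time_s: 5.22
ee_pos: [589.3, -84.6, 59.9]
ee_rot: [180.0, 0.0, 80.4]
force: [0.1, 0.5, 0.6]
gripper_width: 30.0
gripper_force: 0.0
```

>>> apply_moves(delta_pos=[[0,0,0],[0,0,0],[0,0,0],[0,0,0],[0,0,0],[0,0,0]], rot=[[0,0,0],[0,0,0],[0,0,0],[0,0,0],[0,0,0],[0,0,0]], hand=[0,0,0,0,0,0], newtons=12)

```text
time_s: 5.72
ee_pos: [589.7, -84.4, 59.2]
ee_rot: [179.9, 0.0, 80.5]
force: [-1.5, -0.7, -0.6]
gripper_width: 0.5
gripper_force: 0.0
```

Run:
```python
from h import *
s,f,g=wrist();save(f,"w3.png");t=viewer.grab_frame("top");u=viewer.grab_frame("side")
cr=lambda F:cv2.resize(cv2.cvtColor(np.ascontiguousarray(F["pixels"])[180:300,280:440],cv2.COLOR_RGB2BGR),(400,300),interpolation=2)
w=cv2.cvtColor(np.ascontiguousarray(f["pixels"])[100:400,120:520],cv2.COLOR_RGB2BGR)
cv2.imwrite("pics/m3.png",cv2.vconcat([cv2.hconcat([cr(t),cr(u)]),cv2.hconcat([w,w*0])]))
print(s["gripper_width"],s["force"])
```

```text
0.4664639013110499 [-1.4572704  -0.67860359 -0.58044925]
```

View pics/m3.png

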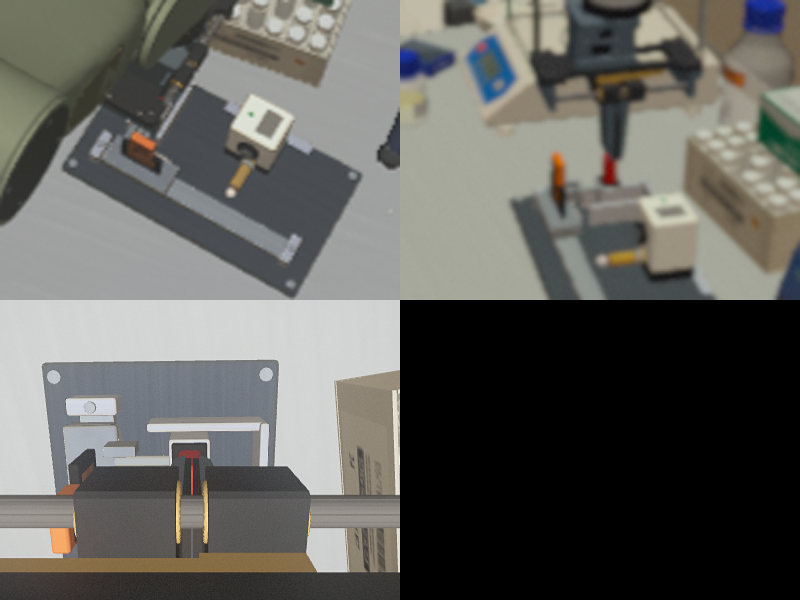

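Run:
```python
from h import *
s,f,g=wrist();u=viewer.grab_frame("side")
def pr(F,X):
    c=np.array(F["R"])@X+np.array(F["t"]).ravel();p=np.array(F["camera_matrix"])@c;return np.round(p[:2]/p[2],1)
e=np.array(s["ee_pos"])
print("cam",-np.array(g["R"]).T@g["t"],"axis",np.array(g["R"])[2])
print("tcp wrist",pr(g,e),"side",pr(u,e),"grasp",pr(u,e+[0,0,18.8]))
for y in(-80,-90,-100,-110):
    print(y,[pr(u,np.array([589.5,y,z])) for z in(58,90)],[pr(g,np.array([589.5,y,z])) for z in(58,90)])
hsv=cv2.cvtColor(np.ascontiguousarray(u["pixels"]),cv2.COLOR_RGB2HSV)
m=cv2.inRange(hsv,(0,130,50),(6,255,255))|cv2.inRange(hsv,(174,130,50),(180,255,255))
m[:225]=0;m[265:]=0;m[:,:350]=0;m[:,380:]=0
ys,xs=np.nonzero(m);print(xs.min(),xs.max(),ys.min(),ys.max(),xs.mean(),ys.mean())
```

```text
cam [599.14051378 -19.52935895 264.27853058] axis [-0.03893461 -0.23227488 -0.97187061]
tcp wrist [313.5 266.4] side [363.9 251.4] grasp [364.1 245.8]
-80 [array([363.3, 250.9]), array([363.6, 241.3])] [array([312.3, 259.3]), array([312.5, 276.5])]
-90 [array([364.8, 252.6]), array([365.1, 242.9])] [array([315. , 274.4]), array([315.6, 294. ])]
-100 [array([366.3, 254.2]), array([366.6, 244.5])] [array([317.6, 289.2]), array([318.6, 311. ])]
-110 [array([367.8, 255.9]), array([368.2, 246.2])] [array([320.1, 303.8]), array([321.5, 327.6])]
361 365 243 253 363.3333333333333 248.11904761904762
```

Run:
```python
from h import *
s,f,g=wrist();u=viewer.grab_frame("side")
c=lambda F,y,x,h,w:cv2.resize(cv2.cvtColor(np.ascontiguousarray(F["pixels"])[y:y+h,x:x+w],cv2.COLOR_RGB2BGR),(400,600),interpolation=cv2.INTER_LANCZOS4)
cv2.imwrite("pics/m4.png",cv2.hconcat([c(u,205,338,72,48),c(f,215,264,135,90)]))
print(s["ee_pos"],s["qpos"])
```

```text
[589.46359008 -84.41884426  58.5879598 ] [-9.25710021e+00  2.57433015e+01  9.67068852e+01  8.40276492e-04
  5.75564931e+01  2.83675863e-01]
```

View pics/m4.png

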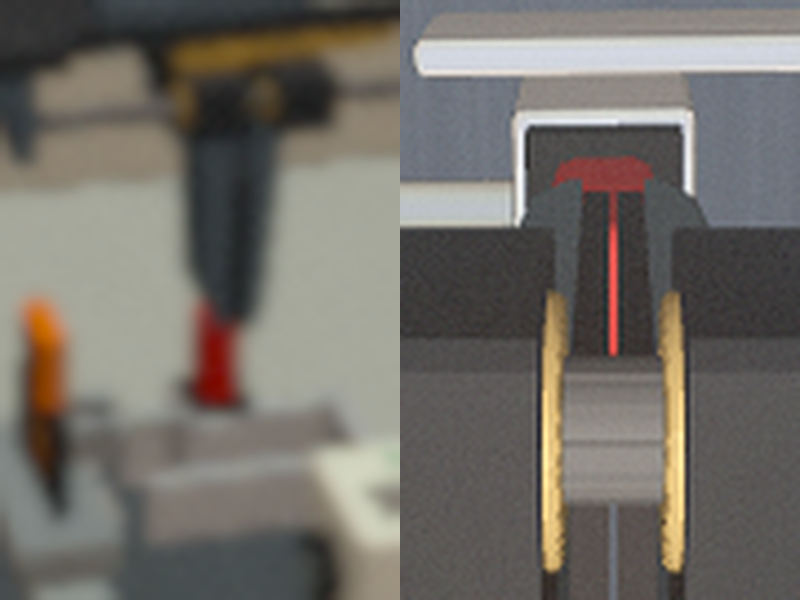

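The side zoom shows the shut fingertips ending at about row 243, next to the knob's top. They look higher than the stated TCP, so they probably closed just above the knob. I'll open, go down 13 mm (still clear of the 38 mm guide) and close again.

>>> apply_moves(delta_pos=[[0,0,0],[0,0,0],[0,0,0],[0,0,0],[0,0,-0.03],[0,0,-0.06],[0,0,-0.09],[0,0,-0.11],[0,0,-0.11]], rot=[[0,0,0],[0,0,0],[0,0,0],[0,0,0],[0,0,0],[0,0,0],[0,0,0],[0,0,0],[0,0,0]], hand=[0.33,0.33,0.33,0.33,0.33,0.33,0.33,0.33,0.33])

```text
time_s: 6.82
ee_pos: [588.9, -84.3, 44.6]
ee_rot: [-179.9, -0.0, 80.5]
force: [0.3, -0.4, 0.8]
gripper_width: 29.9
gripper_force: 0.0
```

>>> apply_moves(delta_pos=[[0,0,0],[0,0,0],[0,0,0],[0,0,0],[0,0,0],[0,0,0]], rot=[[0,0,0],[0,0,0],[0,0,0],[0,0,0],[0,0,0],[0,0,0]], hand=[0,0,0,0,0,0], newtons=12)

```text
time_s: 7.32
ee_pos: [589.3, -84.4, 45.6]
ee_rot: [-180.0, 0.0, 80.5]
force: [-1.0, 0.3, 1.6]
gripper_width: 13.6
gripper_force: 12.0
```

Gripped at 13.6 mm, so the fingertips really are about 30 mm above the reported TCP. Now slide the lock along stage +x.

>>> apply_moves(delta_pos=[[0.04,-0.007,0],[0.08,-0.013,0],[0.12,-0.02,0],[0.16,-0.027,0],[0.19,-0.031,0],[0.21,-0.035,0],[0.22,-0.036,0],[0.22,-0.036,0]], rot=[[0,0,0],[0,0,0],[0,0,0],[0,0,0],[0,0,0],[0,0,0],[0,0,0],[0,0,0]], hand=[0,0,0,0,0,0,0,0])

```text
time_s: 7.98
ee_pos: [609.8, -87.6, 45.4]
ee_rot: [-179.2, -0.0, 80.5]
force: [-15.6, 3.6, 12.3]
gripper_width: 14.0
gripper_force: 12.0
```

Run:
```python
from h import *
s=env.state();print(s["ee_pos"],s["force"],s["gripper_width"],s["gripper_force"])
f=viewer.grab_frame("side")
o=spotter.landmark_of(f,"lock_knob");print([(x["score"],np.round(atz(f,x["position"],76),1)) for x in o])
hsv=cv2.cvtColor(np.ascontiguousarray(f["pixels"]),cv2.COLOR_RGB2HSV)
m=cv2.inRange(hsv,(0,130,50),(6,255,255))|cv2.inRange(hsv,(174,130,50),(180,255,255))
m[:225]=0;m[265:]=0;m[:,:350]=0;m[:,390:]=0
ys,xs=np.nonzero(m);print(xs.min(),xs.max(),ys.min(),ys.max(),xs.mean(),ys.mean(), atz(f,(xs.mean(),ys.mean()),72))
```

```text
[609.82700723 -87.62889633  45.38848999] [-15.63535897   3.58590868  12.29926521] 13.960734336087935 12.008839175105095
[(0.54, array([604.1, -79.6,  76. ]))]
368 375 240 252 371.3888888888889 245.72222222222223 [613.1996942  -83.48002365  72.        ]
```

>>> apply_moves(delta_pos=[[0.025,-0.004,0],[0.05,-0.008,0],[0.05,-0.008,0],[0.05,-0.008,0]], rot=[[0,0,0],[0,0,0],[0,0,0],[0,0,0]], hand=[0,0,0,0], newtons=20)

```text
time_s: 8.42
ee_pos: [610.0, -87.6, 45.2]
ee_rot: [-178.5, 0.0, 80.5]
force: [-25.3, 5.2, 19.0]
gripper_width: 13.9
gripper_force: 20.0
```

Run:
```python
from h import *
s=env.state();print(s["ee_pos"],s["ee_rot"],s["force"],s["gripper_width"],s["gripper_force"])
s,f,g=wrist();save(f,"w5.png")
t=viewer.grab_frame("side")
c=lambda F,y,x,h,w,W:cv2.resize(cv2.cvtColor(np.ascontiguousarray(F["pixels"])[y:y+h,x:x+w],cv2.COLOR_RGB2BGR),(W,600),interpolation=cv2.INTER_LANCZOS4)
cv2.imwrite("pics/m5.png",cv2.hconcat([c(t,205,338,72,48,400),c(f,130,200,180,120,400)]))
```

```text
[609.9560709  -87.62748775  45.24757717] [-1.78519065e+02  4.51039001e-03  8.04770673e+01] [-25.33821908   5.20029736  19.02801871] 13.916894669982657 20.02182975411415
```

View pics/m5.png

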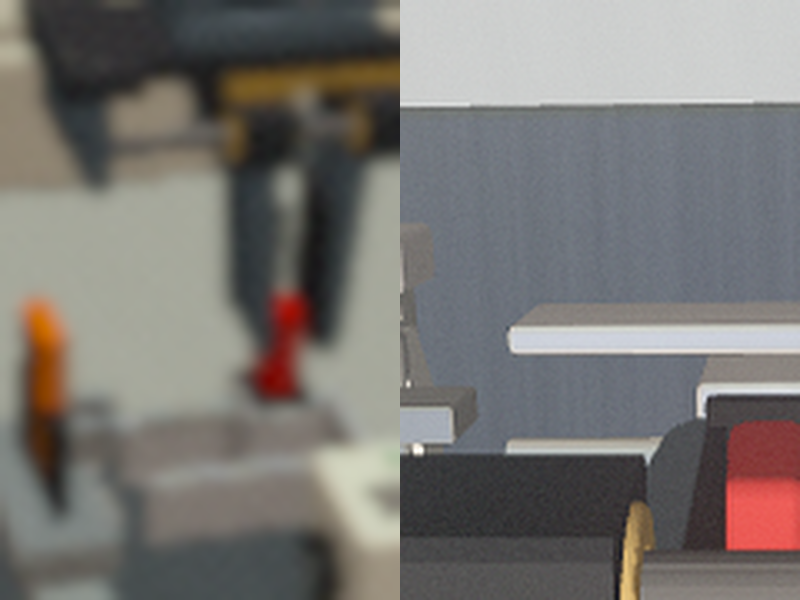

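The knob (side view around (275,350) in the crop) moved about 25 mm and is now against a hard stop: 25 N and no further motion. I'll relax the push, release, lift and look again.

>>> apply_moves(delta_pos=[[-0.09,0.013,0],[-0.09,0.013,0],[-0.09,0.013,0]], rot=[[0,0,0],[0,0,0],[0,0,0]], hand=[0,0,0])

```text
time_s: 8.77
ee_pos: [609.7, -87.6, 45.4]
ee_rot: [-179.8, -0.0, 80.5]
force: [-7.5, 3.1, 4.4]
gripper_width: 13.6
gripper_force: 20.0
```

>>> apply_moves(delta_pos=[[0,0,0],[0,0,0],[0,0,0],[0,0,0.2],[0,0,0.45],[-0.3,0.05,0.6],[-0.6,0.05,0.9],[-0.6,0.05,0.9],[-0.6,0.05,0.9]], rot=[[0,0,0],[0,0,0],[0,0,0],[0,0,0],[0,0,0],[0,0,0],[0,0,0],[0,0,0],[0,0,0]], hand=[0.3,0.3,0.3,0.3,0.3,0.3,0.3,0.3,0.3])

```text
time_s: 9.52
ee_pos: [540.3, -82.7, 156.5]
ee_rot: [179.6, 0.0, 80.4]
force: [0.3, 0.5, -0.1]
gripper_width: 27.3
gripper_force: 0.0
```

Run:
```python
from h import *
s,f,g=wrist();save(f,"w6.png");print(s["ee_pos"],s["ee_rot"],s["force"])
for k,z in dict(filter_tab=92,lock_knob=76,stage=0).items():
    o=spotter.landmark_of(f,k)
    if o: p=o[0]["position"];print(k,o[0]["score"],p,np.round(atz(g,p,z),1))
for nm,H,W in(("knob",((0,6),(174,180)),None),("tab",((7,20),),None)):
    hsv=cv2.cvtColor(np.ascontiguousarray(f["pixels"]),cv2.COLOR_RGB2HSV)[:300,200:420]
    m=sum(cv2.inRange(hsv,(a,130,60),(b,255,255)) for a,b in H)
    c,l,st,ce=cv2.connectedComponentsWithStats(m);b=1+np.argmax(st[1:,4])
    p=ce[b]+[200,0];print(nm,st[b],p,[np.round(atz(g,p,z)[:2],1) for z in(76,90,106)])
```

```text
[540.31277412 -82.7263448  156.46751431] [1.79593335e+02 1.72253881e-02 8.04319318e+01] [ 0.26563978  0.47682586 -0.11072732]
filter_tab 0.65 [289.9, 259.0] [520.  -93.8  92. ]
lock_knob 0.63 [397.1, 230.3] [611.7 -88.8  76. ]
stage 0.95 [296.3, 290.4] [ 510.6 -156.7    0. ]
knob [188 220  18  21 338] [396.40236686 230.03550296] [array([611.2, -88.5]), array([608.1, -85. ]), array([604.6, -81. ])]
tab [ 82 236  13  42 410] [288.59512195 257.71219512] [array([517.4, -97. ]), array([518.9, -93.1]), array([520.6, -88.7])]
```

View pics/w6.png

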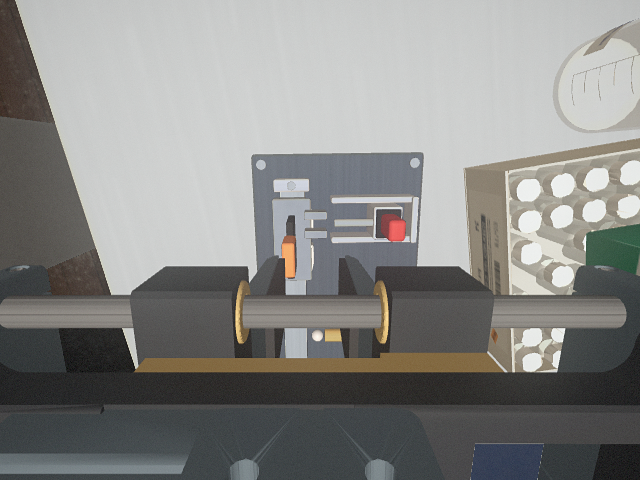

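Knob moved about 23.5 mm to (611,-88.5), now at (397,230), with the bolt clear of the carriage brackets. Tab at (289,258), about (519.5,-95). Moving to pinch it.

>>> apply_moves(delta_pos=[[-0.165,-0.105,0],[-0.165,-0.105,0],[-0.165,-0.105,-0.2],[-0.165,-0.105,-0.4],[-0.165,-0.105,-0.6],[-0.165,-0.105,-0.75],[-0.165,-0.105,-0.83],[-0.165,-0.105,-0.83]], rot=[[0,0,0],[0,0,0],[0,0,0],[0,0,0],[0,0,0],[0,0,0],[0,0,0],[0,0,0]], hand=[0.33,0.33,0.33,0.33,0.33,0.33,0.33,0.33])

```text
time_s: 10.38
ee_pos: [517.9, -94.3, 50.8]
ee_rot: [-179.7, -0.0, 80.5]
force: [-0.0, 0.4, -0.3]
gripper_width: 29.9
gripper_force: 0.0
```

>>> apply_moves(delta_pos=[[0,0,0],[0,0,0],[0,0,0],[0,0,0],[0,0,0],[0,0,0]], rot=[[0,0,0],[0,0,0],[0,0,0],[0,0,0],[0,0,0],[0,0,0]], hand=[0,0,0,0,0,0], newtons=20)

```text
time_s: 10.88
ee_pos: [520.4, -95.0, 55.0]
ee_rot: [179.8, 0.0, 80.5]
force: [0.4, -0.2, 2.9]
gripper_width: 9.7
gripper_force: 20.0
```

Run:
```python
from h import *
s=env.state();print(s["ee_pos"],s["ee_rot"],s["force"],s["gripper_width"],s["gripper_force"])
f=viewer.grab_frame("side");t=viewer.grab_frame("top")
for k,z in dict(filter_tab=92,lens=59,lock_knob=76).items():
  for n,F in(("side",f),("top",t)):
    o=spotter.landmark_of(F,k);
    if o: print(k,n,o[0]["score"],o[0]["position"],np.round(atz(F,o[0]["position"],z),1))
hsv=cv2.cvtColor(np.ascontiguousarray(t["pixels"]),cv2.COLOR_RGB2HSV)
o=spotter.trace(t,"lens");print(o and (o[0]["score"],o[0]["box"]))
o=spotter.trace(t,"sensor")
if o:
    m=o[0]["mask"];ys,xs=np.nonzero(m);print("sensor c z87",o[0]["score"],o[0]["box"],np.round(atz(t,(xs.mean(),ys.mean()),80),1))
c=lambda F,y,x,h,w:cv2.resize(cv2.cvtColor(np.ascontiguousarray(F["pixels"])[y:y+h,x:x+w],cv2.COLOR_RGB2BGR),(400,400),interpolation=cv2.INTER_LANCZOS4)
cv2.imwrite("pics/m7.png",cv2.hconcat([c(f,215,330,80,80),c(t,210,330,80,80)]))
```

```text
[520.40834753 -94.95648039  54.98331831] [1.79828334e+02 1.25057849e-02 8.04958383e+01] [ 0.36335636 -0.15115142  2.9037898 ] 9.740803681126245 19.997138679027557
filter_tab side 0.83 [342.5, 247.1] [519.7 -90.8  92. ]
filter_tab top 0.5 [337.1, 236.2] [527.2 -89.5  92. ]
lens side 0.65 [376.1, 273.1] [ 571.1 -198.5   59. ]
lens top 0.92 [381.8, 240.4] [ 575.6 -205.    59. ]
lock_knob side 0.69 [373.0, 244.2] [618.2 -83.5  76. ]
lock_knob top 0.31 [379.9, 241.9] [ 562.1 -202.3   76. ]
(0.88, [385.5, 234.3, 27.3, 29.2])
sensor c z87 0.76 [383.9, 234.7, 26.5, 29.4] [ 588.5 -202.7   80. ]
```

View pics/m7.png

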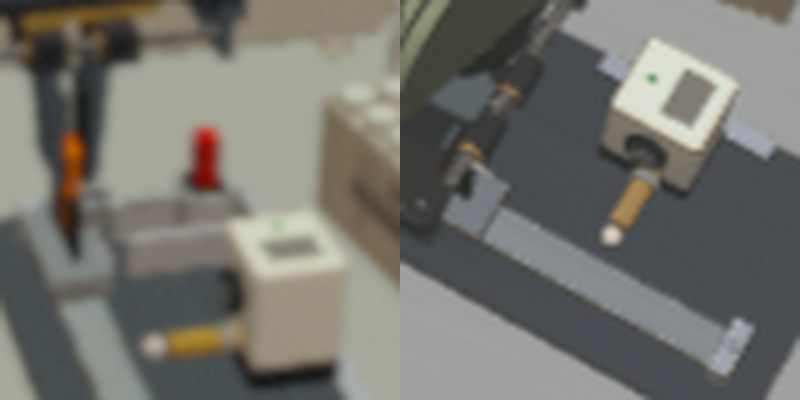

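Tab gripped (9.7 mm, 20 N). In the top view the ball is at about (372.4,257). Computing the ball's stage y while starting the slide.

>>> apply_moves(delta_pos=[[-0.007,-0.04,0],[-0.02,-0.12,0],[-0.034,-0.205,0],[-0.047,-0.29,0],[-0.06,-0.37,0],[-0.0675,-0.411,0],[-0.0675,-0.411,0]], rot=[[0,0,0],[0,0,0],[0,0,0],[0,0,0],[0,0,0],[0,0,0],[0,0,0]], hand=[0,0,0,0,0,0,0])

```text
time_s: 11.97
ee_pos: [512.5, -145.6, 55.0]
ee_rot: [179.8, 0.1, 80.4]
force: [1.6, -1.3, 4.7]
gripper_width: 10.0
gripper_force: 20.0
```

Run:
```python
from h import *
s=env.state();print(s["ee_pos"],s["force"],s["gripper_width"],s["gripper_force"])
t=viewer.grab_frame("top");u=viewer.grab_frame("side")
O=np.array([509.2,-159.6]);X=np.array([.987,-.162]);Y=np.array([.162,.987])
st=lambda p:(round((p[:2]-O)@X,1),round((p[:2]-O)@Y,1))
for z in(25,30,35): print(z,st(atz(t,(372.4,257),z)),st(atz(u,(330+154/5,215+346/5),z)))
# far rail end block for carriage coordinate
print("tri",tri([ray(t,(372.4,257)),ray(u,(360.8,284.2))]), "tcp",st(np.array(s["ee_pos"])))
for F in(t,u):
    o=spotter.landmark_of(F,"lens"); print(st(atz(F,o[0]["position"],59)) if o else None)
o=spotter.landmark_of(u,"filter_tab"); print(st(atz(u,o[0]["position"],92)) if o else None)
```

```text
[ 512.49798201 -145.61186246   54.97984112] [ 1.63603554 -1.25366752  4.72072452] 9.952003347904787 20.005941689014435
25 (np.float64(29.4), np.float64(-32.3)) (np.float64(28.0), np.float64(-22.2))
30 (np.float64(27.4), np.float64(-32.8)) (np.float64(26.0), np.float64(-29.1))
35 (np.float64(25.5), np.float64(-33.3)) (np.float64(23.9), np.float64(-35.9))
tri [ 528.92280806 -196.42393289   33.21297709] tcp (np.float64(1.0), np.float64(14.3))
(np.float64(75.5), np.float64(-32.0))
(np.float64(72.2), np.float64(-12.1))
(np.float64(0.8), np.float64(15.9))
```

>>> apply_moves(delta_pos=[[-0.01,-0.06,0],[-0.022,-0.13,0],[-0.034,-0.205,0],[-0.044,-0.27,0],[-0.049,-0.296,0],[-0.049,-0.296,0],[-0.049,-0.296,0]], rot=[[0,0,0],[0,0,0],[0,0,0],[0,0,0],[0,0,0],[0,0,0],[0,0,0]], hand=[0,0,0,0,0,0,0])

```text
time_s: 12.8
ee_pos: [507.0, -181.0, 55.0]
ee_rot: [179.8, 0.1, 80.5]
force: [2.9, -2.6, 4.7]
gripper_width: 9.9
gripper_force: 20.0
```

>>> apply_moves(delta_pos=[[-0.003,-0.016,0],[-0.003,-0.016,0],[-0.003,-0.016,0]], rot=[[0,0,0],[0,0,0],[0,0,0]], hand=[0,0,0])

```text
time_s: 13.05
ee_pos: [506.7, -182.2, 55.0]
ee_rot: [179.8, 0.0, 80.5]
force: [2.4, -0.7, 5.2]
gripper_width: 10.0
gripper_force: 20.0
```

>>> apply_moves(delta_pos=[[-0.003,-0.016,0],[-0.003,-0.016,0],[-0.003,-0.016,0]], rot=[[0,0,0],[0,0,0],[0,0,0]], hand=[0,0,0])

```text
time_s: 13.3
ee_pos: [506.5, -183.9, 55.0]
ee_rot: [179.7, 0.0, 80.4]
force: [2.3, 0.8, 6.0]
gripper_width: 10.1
gripper_force: 20.0
```

>>> apply_moves(delta_pos=[[-0.003,-0.016,0],[-0.003,-0.016,0],[-0.003,-0.016,0]], rot=[[0,0,0],[0,0,0],[0,0,0]], hand=[0,0,0])

```text
time_s: 13.55
ee_pos: [506.2, -186.0, 54.9]
ee_rot: [179.7, 0.0, 80.5]
force: [3.5, -0.8, 4.6]
gripper_width: 10.1
gripper_force: 20.0
```

>>> apply_moves(delta_pos=[[-0.003,-0.016,0],[-0.003,-0.016,0],[-0.003,-0.016,0]], rot=[[0,0,0],[0,0,0],[0,0,0]], hand=[0,0,0])

```text
time_s: 13.8
ee_pos: [505.9, -187.7, 55.0]
ee_rot: [179.7, 0.0, 80.4]
force: [4.3, 1.5, 5.1]
gripper_width: 9.9
gripper_force: 20.0
```

>>> apply_moves(delta_pos=[[-0.003,-0.016,0],[-0.003,-0.016,0],[-0.003,-0.016,0]], rot=[[0,0,0],[0,0,0],[0,0,0]], hand=[0,0,0])

```text
time_s: 14.05
ee_pos: [505.6, -189.7, 54.9]
ee_rot: [179.7, 0.0, 80.4]
force: [4.0, 0.2, 5.1]
gripper_width: 10.0
gripper_force: 20.0
```

>>> apply_moves(delta_pos=[[-0.003,-0.016,0],[-0.003,-0.016,0],[-0.003,-0.016,0]], rot=[[0,0,0],[0,0,0],[0,0,0]], hand=[0,0,0])

```text
time_s: 14.3
ee_pos: [505.2, -192.3, 55.0]
ee_rot: [179.7, 0.1, 80.5]
force: [3.1, -2.0, 5.2]
gripper_width: 10.0
gripper_force: 20.0
```

>>> apply_moves(delta_pos=[[-0.0015,-0.008,0],[-0.0015,-0.008,0],[-0.0015,-0.008,0]], rot=[[0,0,0],[0,0,0],[0,0,0]], hand=[0,0,0])

```text
time_s: 14.55
ee_pos: [505.1, -192.9, 55.0]
ee_rot: [179.7, 0.0, 80.5]
force: [3.5, -0.6, 6.1]
gripper_width: 9.8
gripper_force: 20.0
```

>>> apply_moves(delta_pos=[[-0.0015,-0.008,0],[-0.0015,-0.008,0],[-0.0015,-0.008,0]], rot=[[0,0,0],[0,0,0],[0,0,0]], hand=[0,0,0])

```text
time_s: 14.8
ee_pos: [504.9, -194.1, 55.0]
ee_rot: [179.7, 0.1, 80.5]
force: [3.9, -1.6, 5.2]
gripper_width: 9.6
gripper_force: 20.0
```

>>> apply_moves(delta_pos=[[-0.0015,-0.008,0],[-0.0015,-0.008,0],[-0.0015,-0.008,0]], rot=[[0,0,0],[0,0,0],[0,0,0]], hand=[0,0,0])

```text
time_s: 15.05
ee_pos: [504.7, -195.3, 55.0]
ee_rot: [179.7, 0.1, 80.5]
force: [3.3, -2.2, 5.3]
gripper_width: 9.8
gripper_force: 20.0
```

>>> apply_moves(delta_pos=[[-0.0015,-0.008,0],[-0.0015,-0.008,0],[-0.0015,-0.008,0]], rot=[[0,0,0],[0,0,0],[0,0,0]], hand=[0,0,0])

```text
time_s: 15.3
ee_pos: [504.6, -196.2, 55.0]
ee_rot: [179.7, 0.1, 80.5]
force: [3.6, -2.1, 5.2]
gripper_width: 9.8
gripper_force: 20.0
```

>>> apply_moves(delta_pos=[[-0.0015,-0.008,0],[-0.0015,-0.008,0],[-0.0015,-0.008,0]], rot=[[0,0,0],[0,0,0],[0,0,0]], hand=[0,0,0])

```text
time_s: 15.55
ee_pos: [504.5, -196.7, 55.0]
ee_rot: [179.7, 0.0, 80.4]
force: [3.9, -0.3, 6.5]
gripper_width: 10.0
gripper_force: 20.0
```

>>> apply_moves(delta_pos=[[-0.0015,-0.008,0],[-0.0015,-0.008,0],[-0.0015,-0.008,0]], rot=[[0,0,0],[0,0,0],[0,0,0]], hand=[0,0,0])

```text
time_s: 15.8
ee_pos: [504.5, -197.0, 55.0]
ee_rot: [179.7, -0.0, 80.4]
force: [5.4, 1.2, 5.8]
gripper_width: 9.9
gripper_force: 20.0
```

>>> apply_moves(delta_pos=[[-0.0015,-0.008,0],[-0.0015,-0.008,0],[-0.0015,-0.008,0]], rot=[[0,0,0],[0,0,0],[0,0,0]], hand=[0,0,0])

```text
time_s: 16.05
ee_pos: [504.4, -197.2, 55.0]
ee_rot: [179.7, -0.1, 80.4]
force: [6.2, 4.5, 6.4]
gripper_width: 10.1
gripper_force: 20.0
```

Clear pull, then rising resistance: the notch centre is at about y = -196.7. I'll ease the command back about 1 mm and let it settle.

>>> apply_moves(delta_pos=[[0.0015,0.008,0],[0.0015,0.008,0],[0.0015,0.008,0],[0.0015,0.008,0],[0.0015,0.008,0]], rot=[[0,0,0],[0,0,0],[0,0,0],[0,0,0],[0,0,0]], hand=[0,0,0,0,0])

```text
time_s: 16.47
ee_pos: [504.5, -196.9, 55.0]
ee_rot: [179.7, -0.0, 80.4]
force: [5.7, 0.6, 6.7]
gripper_width: 9.8
gripper_force: 20.0
```

Run:
```python
from h import *
s=env.state();print(s["ee_pos"],s["force"],s["gripper_width"],s["gripper_force"])
t=viewer.grab_frame("top");u=viewer.grab_frame("side")
O=np.array([509.2,-159.6]);X=np.array([.987,-.162]);Y=np.array([.162,.987])
st=lambda p:tuple(np.round([(p[:2]-O)@X,(p[:2]-O)@Y],1))
print("tcp",st(np.array(s["ee_pos"])))
for k,z in(("filter_tab",92),("lens",59),("lock_knob",76),("sensor",12)):
  for F in(t,u):
    o=spotter.landmark_of(F,k); print(k,o and (o[0]["score"],st(atz(F,o[0]["position"],z))))
c=lambda F,y,x,h,w:cv2.resize(cv2.cvtColor(np.ascontiguousarray(F["pixels"])[y:y+h,x:x+w],cv2.COLOR_RGB2BGR),(400,400),interpolation=cv2.INTER_LANCZOS4)
cv2.imwrite("pics/m8.png",cv2.hconcat([c(u,215,330,80,80),c(t,210,330,80,80)]))
```

```text
[ 504.48852088 -196.91342752   54.95207643] [5.6753912  0.63195813 6.67609657] 9.777901392692659 19.998745322227478
tcp (np.float64(1.4), np.float64(-37.6))
filter_tab (0.6, (np.float64(3.8), np.float64(-29.6)))
filter_tab (0.6, (np.float64(4.2), np.float64(-28.1)))
lens []
lens (0.96, (np.float64(78.2), np.float64(-4.8)))
lock_knob []
lock_knob (0.63, (np.float64(-24.6), np.float64(-102.4)))
sensor []
sensor (0.6, (np.float64(98.4), np.float64(-30.0)))
```

View pics/m8.png

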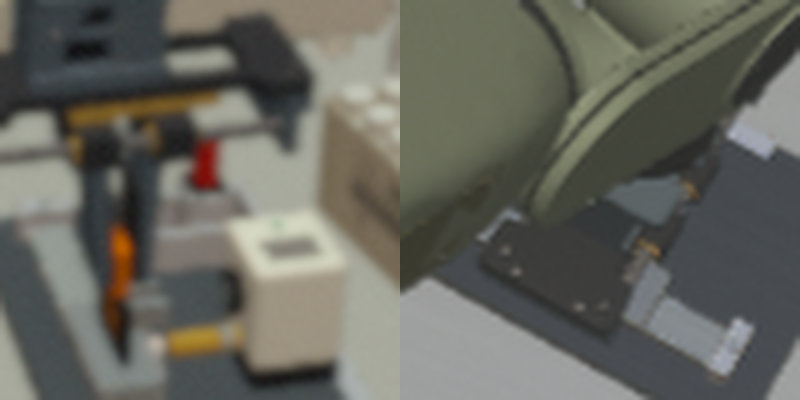

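The side view shows the ball at (155,343) against the carriage beside the tab's base, the tab still gripped, and the knob out. Handing in.

```bash
python3 -c "
from workcell import env
print(env.job_done())"
```

```text
the job is handed in; nothing more can be done
None
```

I handed the job in at about 16.5 s: the lock was pushed out to a hard stop, the ball felt seated in the notch, and the fingers still gripped the tab at 20 N. The verdict wasn't shown, and the lock's travel and the ball's seating are judged from force and camera images only.

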